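# Fit the battery cover on the fence energiser

### The arm

A 7-joint arm with a two-finger parallel gripper is mounted at the origin on the work surface. World frame = base frame: x ahead of the robot, y to its left, z up, the work surface at z = 0. Lengths are in m, angles in rad, forces in N, time in s.
With the tool pointing down it reaches from about 0.4 to 0.85 m from the base axis. Payload 4.5 kg.
Tool frame: the origin (TCP) lies between the finger pads; the fingertips stand 17 mm ahead of it and the grasp point (between the pads) lies 2 mm behind it; z points along the fingers, y is the line along which they close (so a half turn about z gives the same grasp; the last joint's range is limited). The gripper opens to 85 mm and grips with 20 to 120 N. Pads are 22 mm wide; open, the fingers measure 114 mm over their backs; the gripper's body (76 mm by 85 mm) begins 54 mm behind the grasp point. The pads swing forward as they close: fully open they stand 13 mm farther back than shut.
Start: joints at [-1.242, 0.689, -0.195, 1.565, 0.157, 0.902, -0.215], TCP at [0.182, 0.598, 0.248] pointing down, gripper open.
Joint ranges: [-3.01, 3.01], [-0.46, 2.08], [-1.47, 1.51], [0.13, 2.56], [-1, 4.14], [0.04, 2.09], [-2.66, 2.66]. Speed limits (rad/s): [2.57, 2.57, 3.14, 3.14, 3.14, 3.14, 3.14].

### API

Orientations are given as [roll, pitch, yaw] about the fixed x, y, z axes, in that order (R = Rz(yaw) Ry(pitch) Rx(roll)).
In Python, from workcell import r, capture, sign_off, spotter gives the robot as it stands.
- The arm moves only by the shell command python3 -m jog 'ROWS' [FORCE]. ROWS is JSON, a list of rows, each an object of numbers: "claw": the gripper's target within -1 to 1 (fully open at 1, half-way at 0, shut at -1); "dx", "dy", "dz": the shift along the tool's x, y, z scaled (see below); "turn": the turn about the tool's z scaled (see below). A call has 1 to 10 rows; each row is the pose to reach, as a shift and turn from the pose commanded when the call began, along the tool's axes at that moment; what a row does not reach only later rows make up. The controller multiplies each number of a shift by 0.5 m and each number of a turn by pi/2 rad. A row lasts 1/10 s, in which the tool goes at most 50 mm and 8.59 degrees, less where a joint would pass 70% of its speed; a pose out of reach is approached as far as the arm can. A call with a number of a shift or a turn outside -1 to 1 is refused whole. A call with a gripper value outside its range is refused whole. The fingers move at their own pace and stop on an object; FORCE is the grip in N (left out, the last holds). Time passes only in rows, so rows that repeat a pose let the fingers close. It gives the time, the measured TCP pose, the force, the opening and the grip force at its end, in the units of the state.
- r.get_state(): the state, without advancing time (a new reading comes with each control period).
- capture(name): name is "side" or "top" or "wrist"; returns a dict with "color" (400x640x3 uint8, red, green, blue), "K" (3x3 intrinsics, pixels), "extrinsics" (4x4, takes a point from camera to world coordinates). Camera axes: x right, y up, looking along -z (the intrinsics and any distortion apply to the point x, -y, -z); pixel columns grow to the right and rows downward; lengths in m; the calibration is good to about 2 mm. A picture is of the moment at which its call begins. There is no depth.
- sign_off(): hands the job in; it is judged then, once.
Trained networks look in a picture, given as the dict that the camera call returned (one of the last four; its "shot" number tells which), for a name from the list of things; names that differ only in an ending like _2 or _b are one class to them, and where a whole thing is asked for, a point or a joint stands for the part that bears it (a point fixed in the world has none). Each returns a list of dicts, best first, with "conf" (0 to 1); they miss things now and then, are a little off and sometimes report something else, mostly with a low value. They report only what shows in the picture. A call takes as long as a camera call. They do not tell look-alikes from the thing itself.
- spotter.look_for(label, picture): "rect" ([left, top, right, bottom] in pixels, round what is visible of it).
- spotter.place_of(label, picture): "point" ([column, row] in pixels: a listed point, or the origin of a listed thing).
The state is a dict: "time_s": time; "joints": joint angles; "joint_velocities": joint speeds; "effort": joint torques, N m; "tcp_pos": TCP position; "orientation": TCP orientation; "contact_force": force on the tool from outside, world axes, zero at the start; "moment": the same for the moment, N m; "grip_width": finger opening in m; "grasp_force": force on a finger pad.
Only numpy, scipy, OpenCV 4.12 (cv2) and the standard library are available. Lean on these libraries where they do the work, as an engineer would, in place of code of your own. Each camera call takes 0.05 s, during which the arm holds its last target. There are 200 camera calls.

### The job

Fit the yellow cover on the battery bay of the green fence energiser: hook its black front lip under the yellow hood while the other end is raised, then pivot it down until the orange latch snaps over its rear edge and it lies flat, and let go. Leave the red cover, which belongs to another model, where it is.

Things in the scene. Friction and masses are not known exactly. Their poses are not given: they have to be found in the camera images.
- yellow_cover_grip (a point): Centre of the black grip rib (60 along x, 12 thick in y, 34 high) upright on the middle of the loose yellow cover, 0.12 kg, lying flat. Its plate is 110 (x) x 96 (y) x 5 mm; this point is 17 above its top, 22 above its underside. A black lip, 18 long x 56 wide x 5, projects level with the plate from its -x edge, which forms shoulders beside it (x = -55). Rear edge x = +55. z up.
- red_cover_grip (a point): Centre of the black grip rib of the red cover: same shape, sizes and axes as the yellow one, lying flat on the counter. A bystander.
- slot (a point): Middle of the slot's mouth, on the bay rim of the fixed green energiser (200 x 120 mm, rim 60 high). x: from the yellow hood (robot's side) over the bay to the latch; z up. Slot: 80 wide, 30 deep, from 10 below to 7 above the rim; its top edge flares up, 20 high 10 out. Side rims (y 42 to 60) carry the plate. Fitted: shoulders at x = 0 to 3, underside on the rim, rib centre at (55, 0, 22).
- latch (a joint): Sprung orange latch, 40 mm wide, behind the bay: 0 m at rest, forward; grows to 0.012 pushed back along the slot's +x. Its sloped nose is 9 to 26 above the rim, tip 106 and top 114 mm behind the slot's mouth. The cover's rear edge pressed down on it (4 to 10 N there) drives it back, then it springs over the plate and reads about 0 again. Terminal knobs, 18 high, stand 20 behind it.
There are look-alikes about, which are no part of the job. Of the things like the part that bears yellow_cover_grip, leave any that is turquoise; of the rest the larger one is meant.

How it is judged:
On the way:
1. the yellow cover's lip is at least 8 mm under the hood while its rear end is raised by more than 5 degrees (angle between yellow_cover_grip's own z axis and vertical above 0.09 rad and z of yellow_cover_grip in the frame of slot above 0.022 m and x of slot in the frame of yellow_cover_grip between -0.065 and -0.045 m and z of slot in the frame of yellow_cover_grip between -0.029 and -0.008 m and y of slot in the frame of yellow_cover_grip between -0.02 and 0.02 m and angle between the y axis of yellow_cover_grip and the y axis of slot, either way round below 0.26 rad), for 0.05 s.
At the end, for the whole second after the job is handed in: The yellow cover lies flat on the bay's rim (within 3.4 degrees of level, rib centre 18 to 27 mm above the rim), in line within 10 degrees, lip under the hood (within 7 mm along, 15 mm across), the latch sprung forward again over its rear edge (joint below 3 mm), and released (angle between yellow_cover_grip's own z axis and vertical below 0.06 rad and x of yellow_cover_grip in the frame of slot between 0.048 and 0.062 m and y of yellow_cover_grip in the frame of slot between -0.015 and 0.015 m and z of yellow_cover_grip in the frame of slot between 0.018 and 0.027 m and angle between the x axis of yellow_cover_grip and the x axis of slot, either way round below 0.18 rad and value of joint latch below 0.003 m); the robot touches nothing.
It fails at once if the red cover is moved more than 25 mm (distance of red_cover_grip from where it was at the start of the episode above 0.025 m).
It also fails if it takes over 42 s, if anything falls off the work surface, if the arm or the gripper's body presses on something with over 40 N, if the wrist force passes 120 N, or if a joint passes its speed limit or range.

## Working session

There is one attempt and no reset: what is moved stays moved. The work goes in short steps, Python scripts to look and compute and a shell command to move; the robot and the scene stay as the last step left them, time stands still between calls to the robot, and variables do not carry over. Pictures are saved under pics/ and viewed, at most 10 in all, crops included, and the job is handed in when it is done.

```bash
ls; mkdir -p pics; cat > h.py <<'E'
import numpy as np, cv2
from workcell import r, capture, sign_off, spotter
def P(c):
    E=np.array(c["extrinsics"]);F=np.diag([1,-1,-1,1.]); return np.array(c["K"])@(np.linalg.inv(E@F))[:3]
def tri(cs,ps):
    A=[]
    for c,p in zip(cs,ps):
        M=P(c);A+= [p[0]*M[2]-M[0],p[1]*M[2]-M[1]]
    A=[a/np.linalg.norm(a[:3]) for a in A]
    X=np.linalg.svd(np.array(A))[2][-1];return X[:3]/X[3]
def onz(c,p,z):
    M=P(c);A=np.array([p[0]*M[2]-M[0],p[1]*M[2]-M[1]])
    return np.r_[np.linalg.solve(A[:,:2],-A[:,3]-A[:,2]*z),z]
def proj(c,X):
    q=P(c)@np.r_[X,1];return q[:2]/q[2]
E
python3 - <<'E'
from h import *
s=r.get_state();print(s)
im=[]
for n in("top","side"):
    c=capture(n);print(n,[k for k in c],np.round(c["K"],1).tolist(),np.round(c["extrinsics"],3).tolist())
    for l in("yellow_cover_grip","red_cover_grip","slot","latch"):
        print(l,[(np.round(d["point"],1).tolist(),round(d["conf"],2)) for d in spotter.place_of(l,c)],[(np.round(d["rect"]).tolist(),round(d["conf"],2)) for d in (spotter.look_for(l,c) if l!="slot" else [])])
    cv2.imwrite(f"pics/{n}0.png",c["color"][:,:,::-1])
E
```

```text
pics
{'time_s': 0.0, 'joints': array([-1.2422342 ,  0.69001839, -0.19454053,  1.56636244,  0.15728337,
        0.90248005, -0.21507307]), 'joint_velocities': array([-0.00177713, -0.00140172,  0.00073867, -0.00139993, -0.00037217,
        0.00025095, -0.00029415]), 'effort': array([ 5.19000992e-05, -5.39604628e+01, -1.26643259e+00, -1.58542031e+01,
        9.14741453e-03,  9.54511052e-03, -1.04394019e-05]), 'tcp_pos': array([0.18141649, 0.5974373 , 0.2474583 ]), 'orientation': array([-3.13971869e+00,  1.01183117e-04,  2.84695440e+00]), 'contact_force': array([-0.04986621,  0.51059094,  0.28863544]), 'moment': array([ 0.01516267,  0.01981113, -0.01489582]), 'grasp_force': 0.0, 'grip_width': 0.08525995102550618}
top ['color', 'K', 'extrinsics', 'shot'] [[483.0, 0.0, 324.2], [0.0, 483.0, 202.8], [0.0, 0.0, 1.0]] [[-0.015, 0.994, -0.112, 0.353], [-1.0, -0.016, -0.007, -0.056], [-0.009, 0.112, 0.994, 0.926], [0.0, 0.0, 0.0, 1.0]]
yellow_cover_grip [([224.7, 276.0], 0.98), ([366.8, 259.6], 0.94), ([345.0, 173.8], 0.75)] [([320.0, 149.0, 374.0, 218.0], 0.9), ([343.0, 241.0, 395.0, 283.0], 0.75), ([192.0, 241.0, 271.0, 308.0], 0.55)]
red_cover_grip [([464.7, 189.1], 0.96)] [([435.0, 159.0, 492.0, 232.0], 0.57)]
slot [([198.1, 183.5], 0.7)] []Traceback (most recent call last):
  File "<stdin>", line 7, in <module>
ValueError: it knows: red_cover_grip, slot, yellow_cover_grip
```

```bash
python3 - <<'E'
from h import *
for n in("top","side"):
    c=capture(n);print(n,np.round(c["K"],1).tolist(),np.round(c["extrinsics"],3).tolist())
    for l in("yellow_cover_grip","red_cover_grip","slot"):
        print(l,[(np.round(d["point"],1).tolist(),round(d["conf"],2)) for d in spotter.place_of(l,c)])
    for l in ("yellow_cover_grip","latch"): print(l,[(np.round(d["rect"]).tolist(),round(d["conf"],2)) for d in spotter.look_for(l,c)])
    cv2.imwrite(f"pics/{n}0.png",c["color"][:,:,::-1])
E
```

```text
top [[483.0, 0.0, 324.2], [0.0, 483.0, 202.8], [0.0, 0.0, 1.0]] [[-0.015, 0.994, -0.112, 0.353], [-1.0, -0.016, -0.007, -0.056], [-0.009, 0.112, 0.994, 0.926], [0.0, 0.0, 0.0, 1.0]]
yellow_cover_grip [([224.9, 274.5], 0.96), ([364.4, 260.4], 0.75), ([346.0, 174.5], 0.61), ([464.8, 189.2], 0.46)]
red_cover_grip [([468.1, 188.2], 0.64), ([346.8, 174.8], 0.24)]
slot [([197.4, 179.7], 0.86)]
yellow_cover_grip [([192.0, 243.0, 268.0, 308.0], 0.93), ([321.0, 148.0, 375.0, 217.0], 0.69), ([343.0, 240.0, 392.0, 281.0], 0.62)]
latch [([206.0, 106.0, 227.0, 125.0], 0.6)]
side [[373.0, 0.0, 320.6], [0.0, 373.0, 205.3], [0.0, 0.0, 1.0]] [[-0.815, 0.437, -0.38, 0.191], [-0.579, -0.612, 0.538, 0.328], [0.003, 0.659, 0.752, 0.625], [0.0, 0.0, 0.0, 1.0]]
yellow_cover_grip [([312.5, 204.1], 0.89), ([385.1, 234.6], 0.71), ([320.6, 339.9], 0.69)]
red_cover_grip [([373.5, 156.7], 0.88)]
slot [([224.4, 293.2], 0.91)]
yellow_cover_grip [([363.0, 219.0, 405.0, 259.0], 0.85), ([282.0, 308.0, 367.0, 391.0], 0.85), ([277.0, 186.0, 346.0, 241.0], 0.63)]
latch [([178.0, 232.0, 206.0, 257.0], 0.58)]
```

View pics/top0.png

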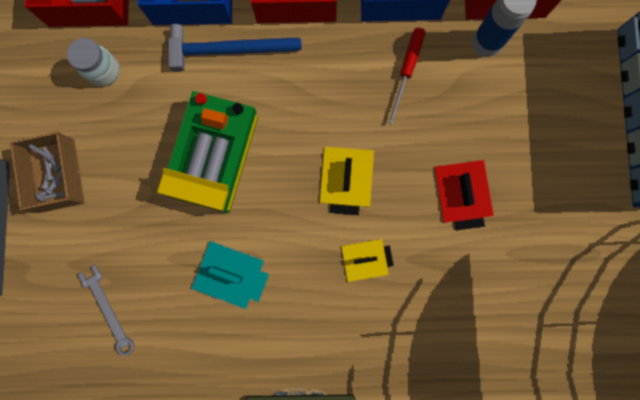

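View pics/side0.png

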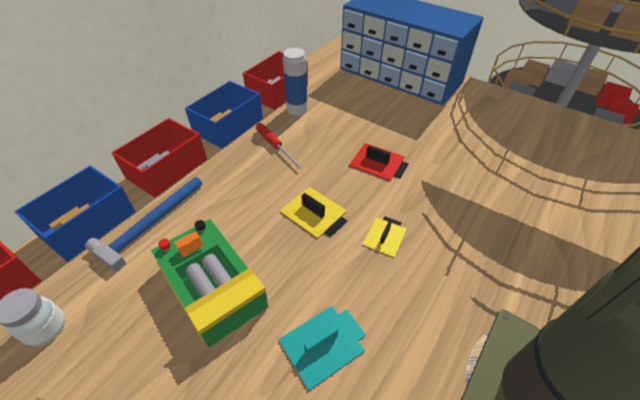

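The top view shows the energiser at (208,150), with the hood towards the robot. The large yellow cover is at (347,178) with its lip down-image. The small yellow (366,260), turquoise (230,274) and red (465,190) covers are the ones to leave alone. Next I triangulate.

```bash
cat >> h.py <<'E'
def toolshift(target,s=None):
    from scipy.spatial.transform import Rotation as R
    s=s or r.get_state();return R.from_euler("xyz",s["orientation"]).as_matrix().T@(np.array(target)-s["tcp_pos"])/0.5
E
python3 - <<'E'
from h import *
t=capture("top");s=capture("side")
Y=tri([t,s],[[346,174.3],[312.5,204.1]]);print("yel",Y)
print("slot",tri([t,s],[[197.7,181.5],[224.4,293.2]]))
print("red",tri([t,s],[[464.7,189],[373.5,156.7]]))
print("latch",tri([t,s],[[216,116],[192,244]]))
# yellow mask plate yaw
h=cv2.cvtColor(t["color"],cv2.COLOR_RGB2HSV)
m=cv2.inRange(h,(22,150,120),(35,255,255));n,l,st,ce=cv2.connectedComponentsWithStats(m)
for i in range(1,n):
    if st[i,4]>150:
        pts=np.argwhere(l==i)[:,::-1].astype(np.float32);b=cv2.boxPoints(cv2.minAreaRect(pts));z=.005 if b[:,0].min()>300 else .08
        print(st[i].tolist(),np.round([onz(t,p,z)[:2] for p in b],3).tolist())
m=cv2.inRange(h,(45,100,40),(80,255,255));n,l,st,ce=cv2.connectedComponentsWithStats(m)
i=1+np.argmax(st[1:,4]);pts=np.argwhere(l==i)[:,::-1].astype(np.float32);b=cv2.boxPoints(cv2.minAreaRect(pts));print(np.round(b),np.round([onz(t,p,.06)[:2] for p in b],3).tolist())
print(r.get_state()["time_s"])
E
```

```text
yel [ 0.5075084  -0.09122623  0.02899875]
slot [0.49174075 0.1776205  0.06504149]
red [ 0.48138186 -0.31496457  0.01485781]
latch [0.60971571 0.14338812 0.06957263]
[228, 114, 31, 96, 322] [[0.441, 0.122], [0.612, 0.071], [0.61, 0.065], [0.439, 0.116]]
[320, 146, 54, 61, 2235] [[0.457, -0.04], [0.568, -0.049], [0.559, -0.148], [0.448, -0.137]]
[157, 168, 71, 42, 1738] [[0.472, 0.247], [0.516, 0.236], [0.482, 0.118], [0.438, 0.129]]
[341, 239, 48, 43, 1414] [[0.375, -0.079], [0.388, -0.158], [0.319, -0.169], [0.306, -0.09]]
[[160. 194.]
 [189.  89.]
 [257. 108.]
 [228. 212.]] [[0.472, 0.248], [0.668, 0.198], [0.63, 0.073], [0.436, 0.125]]
1.0
```

```bash
python3 - <<'E'
from h import *
print(toolshift([.5,-.091,.22]))
E
```

```text
[-1.00970556 -1.13375611  0.05653232]
```

```bash
R='{"dx":-0.65,"dy":-0.74,"dz":0.04,"turn":-0.14,"claw":1}'; python3 -m jog '[{"dx":-0.65,"dy":-0.74,"dz":0.04,"turn":-0.14,"claw":1},{"dx":-0.65,"dy":-0.74,"dz":0.04,"turn":-0.14,"claw":1},{"dx":-0.65,"dy":-0.74,"dz":0.04,"turn":-0.14,"claw":1},{"dx":-0.65,"dy":-0.74,"dz":0.04,"turn":-0.14,"claw":1},{"dx":-0.65,"dy":-0.74,"dz":0.04,"turn":-0.14,"claw":1},{"dx":-0.65,"dy":-0.74,"dz":0.04,"turn":-0.14,"claw":1},{"dx":-0.65,"dy":-0.74,"dz":0.04,"turn":-0.14,"claw":1},{"dx":-0.65,"dy":-0.74,"dz":0.04,"turn":-0.14,"claw":1},{"dx":-0.65,"dy":-0.74,"dz":0.04,"turn":-0.14,"claw":1},{"dx":-0.65,"dy":-0.74,"dz":0.04,"turn":-0.14,"claw":1}]'; python3 -c "
from h import *
print(toolshift([.5,-.091,.22]))"
```

```text
time_s: 2.0
tcp_pos: [0.3859, 0.1471, 0.2284]
orientation: [-3.141, 0.001, 3.065]
contact_force: [1.3, 0.2, -0.9]
grip_width: 0.0856
grasp_force: 0.0
[-0.26373496 -0.45743547  0.01711456]
```

```bash
python3 -m jog '[{"dx":-0.26,"dy":-0.46,"dz":0.02,"claw":0},{"dx":-0.26,"dy":-0.46,"dz":0.02,"claw":0},{"dx":-0.26,"dy":-0.46,"dz":0.02,"claw":0},{"dx":-0.26,"dy":-0.46,"dz":0.02,"claw":0},{"dx":-0.26,"dy":-0.46,"dz":0.02,"claw":0},{"dx":-0.26,"dy":-0.46,"dz":0.02,"claw":0},{"dx":-0.26,"dy":-0.46,"dz":0.02,"claw":0}]'; python3 - <<'E'
from h import *
w=capture("wrist");t=capture("top");s=capture("side")
cv2.imwrite("pics/w1.png",w["color"][:,:,::-1])
ps={}
for n,c in(("w",w),("t",t),("s",s)):
    d=spotter.place_of("yellow_cover_grip",c);print(n,[(np.round(q["point"],1).tolist(),round(q["conf"],2)) for q in d]);
print(np.round(w["extrinsics"],3).tolist(), r.get_state()["tcp_pos"])
h=cv2.cvtColor(w["color"],cv2.COLOR_RGB2HSV)
m=cv2.inRange(h,(22,150,100),(35,255,255));n,l,st,ce=cv2.connectedComponentsWithStats(m)
for i in range(1,n):
    if st[i,4]>1500:
        b=cv2.boxPoints(cv2.minAreaRect(np.argwhere(l==i)[:,::-1].astype(np.float32)));X=np.array([onz(w,p,.005)[:2] for p in b])
        print(st[i].tolist(),np.round(X,3).tolist(),X.mean(0))
E
```

```text
w [([294.6, 120.8], 0.9), ([74.9, 159.2], 0.71), ([138.6, 280.1], 0.69)]
t [([364.8, 257.9], 0.67), ([227.9, 273.9], 0.62)]
s [([383.5, 234.9], 0.77), ([313.2, 204.7], 0.74), ([325.5, 341.0], 0.6)]
[[0.076, -0.943, -0.325, 0.301], [0.997, 0.071, 0.025, 0.153], [-0.0, -0.326, 0.945, 0.356], [0.0, 0.0, 0.0, 1.0]] [0.3849469  0.15105219 0.22849761]
[42, 121, 87, 70, 3455] [[0.319, -0.169], [0.305, -0.079], [0.374, -0.081], [0.392, -0.178]] [ 0.34758668 -0.12691744]
[278, 224, 131, 122, 4604] [[0.645, 0.057], [0.454, 0.126], [0.509, 0.265], [0.718, 0.217]] [0.5814542  0.16644463]
[102, 234, 82, 72, 3834] [[0.449, -0.138], [0.457, -0.032], [0.568, -0.056], [0.559, -0.173]] [ 0.50797751 -0.09959338]invalid input
```

View pics/w1.png

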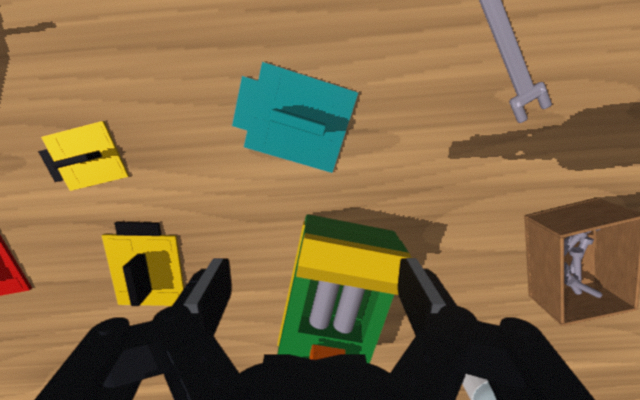

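The call was refused, so rows apparently need every key. The wrist picture still shows the energiser (hood at 350,262) and the cover (145,265).

```bash
python3 -m jog '[{"dx":-0.26,"dy":-0.46,"dz":0.02,"turn":0,"claw":0},{"dx":-0.26,"dy":-0.46,"dz":0.02,"turn":0,"claw":0},{"dx":-0.26,"dy":-0.46,"dz":0.02,"turn":0,"claw":0},{"dx":-0.26,"dy":-0.46,"dz":0.02,"turn":0,"claw":0},{"dx":-0.26,"dy":-0.46,"dz":0.02,"turn":0,"claw":0},{"dx":-0.26,"dy":-0.46,"dz":0.02,"turn":0,"claw":0},{"dx":-0.26,"dy":-0.46,"dz":0.02,"turn":0,"claw":0}]'; python3 - <<'E'
from h import *
w=capture("wrist");s=capture("side")
cv2.imwrite("pics/w2.png",w["color"][:,:,::-1])
for n,c in(("w",w),("s",s)):
    d=spotter.place_of("yellow_cover_grip",c);print(n,[(np.round(q["point"],1).tolist(),round(q["conf"],2)) for q in d]);
print(np.round(w["extrinsics"],3).tolist(), r.get_state()["tcp_pos"])
h=cv2.cvtColor(w["color"],cv2.COLOR_RGB2HSV)
m=cv2.inRange(h,(22,150,100),(35,255,255));n,l,st,ce=cv2.connectedComponentsWithStats(m)
for i in range(1,n):
    if st[i,4]>1500:
        b=cv2.boxPoints(cv2.minAreaRect(np.argwhere(l==i)[:,::-1].astype(np.float32)));X=np.array([onz(w,p,.005)[:2] for p in b])
        print(st[i].tolist(),np.round(b).tolist(),np.round(X,3).tolist(),X.mean(0))
E
```

```text
time_s: 3.0
tcp_pos: [0.4985, -0.0903, 0.218]
orientation: [-3.142, 0.001, 3.064]
contact_force: [-0.6, 0.2, -0.2]
grip_width: 0.043
grasp_force: 0.0
w [([310.3, 187.1], 0.98)]
s [([383.1, 233.2], 0.86), ([321.9, 339.8], 0.78), ([312.9, 205.7], 0.64)]
[[0.077, -0.942, -0.326, 0.414], [0.997, 0.072, 0.025, -0.084], [-0.0, -0.327, 0.945, 0.345], [0.0, 0.0, 0.0, 1.0]] [ 0.49707691 -0.08637498  0.21843287]
[222, 0, 91, 77, 4722] [[221.0, 4.0], [297.0, -15.0], [315.0, 58.0], [240.0, 78.0]] [[0.319, -0.17], [0.309, -0.094], [0.375, -0.08], [0.387, -0.162]] [ 0.34749856 -0.12654555]
[536, 109, 104, 71, 5192] [[532.0, 157.0], [544.0, 105.0], [650.0, 129.0], [639.0, 181.0]] [[0.498, 0.163], [0.441, 0.167], [0.476, 0.291], [0.537, 0.295]] [0.48811268 0.22915057]
[269, 135, 86, 91, 6663] [[267.0, 224.0], [269.0, 134.0], [354.0, 135.0], [352.0, 225.0]] [[0.559, -0.154], [0.448, -0.138], [0.458, -0.042], [0.569, -0.048]] [ 0.50837034 -0.09575154]
```

View pics/w2.png

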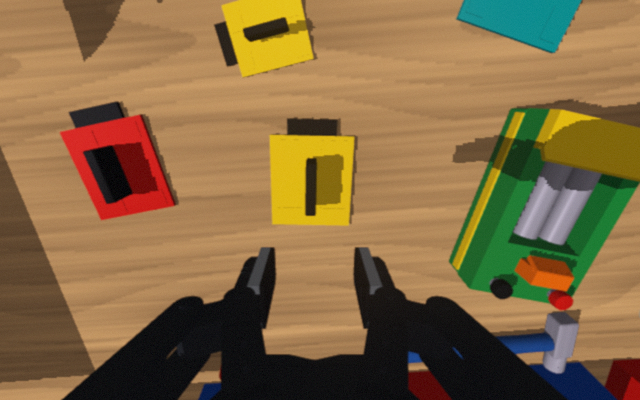

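```bash
python3 - <<'E'
from h import *
w=capture("wrist");s=capture("side")
Y=tri([w,s],[[310.6,187],[312.7,205]]);print(Y,onz(w,[310.6,187],.022));
print(toolshift([*onz(w,[310.6,187],.022)[:2],.032]))
E
```

```text
[ 0.50709578 -0.09136084  0.02618484] [ 0.50817474 -0.09154382  0.022     ]
[-0.02262995 -0.00742002  0.37300577]
```

```bash
python3 -m jog '[{"dx":-0.022,"dy":-0.008,"dz":0.1,"turn":0,"claw":0},{"dx":-0.022,"dy":-0.008,"dz":0.2,"turn":0,"claw":0},{"dx":-0.022,"dy":-0.008,"dz":0.3,"turn":0,"claw":0},{"dx":-0.022,"dy":-0.008,"dz":0.374,"turn":0,"claw":0},{"dx":-0.022,"dy":-0.008,"dz":0.374,"turn":0,"claw":0},{"dx":-0.022,"dy":-0.008,"dz":0.374,"turn":0,"claw":-1},{"dx":-0.022,"dy":-0.008,"dz":0.374,"turn":0,"claw":-1},{"dx":-0.022,"dy":-0.008,"dz":0.374,"turn":0,"claw":-1},{"dx":-0.022,"dy":-0.008,"dz":0.374,"turn":0,"claw":-1}]' 30
```

```text
time_s: 4.2
tcp_pos: [0.5097, -0.0944, 0.0336]
orientation: [3.141, 0.004, 3.066]
contact_force: [-0.8, 0.4, 7.9]
grip_width: 0.0116
grasp_force: 32.9
```

```bash
python3 -m jog '[{"dx":0,"dy":0,"dz":-0.1,"turn":0,"claw":-1},{"dx":0,"dy":0,"dz":-0.2,"turn":0,"claw":-1},{"dx":0,"dy":0,"dz":-0.3,"turn":0,"claw":-1},{"dx":0,"dy":0,"dz":-0.34,"turn":0,"claw":-1},{"dx":0,"dy":0,"dz":-0.34,"turn":0,"claw":-1}]'; python3 - <<'E'
from h import *
w=capture("wrist");s=capture("side");t=capture("top")
cv2.imwrite("pics/w3.png",w["color"][:,:,::-1])
for n,c in(("w",w),("s",s),("t",t)):
  for l in("yellow_cover_grip","slot"):
    print(n,l,[(np.round(q["point"],1).tolist(),round(q["conf"],2)) for q in spotter.place_of(l,c)])
E
```

```text
time_s: 4.7
tcp_pos: [0.5102, -0.0947, 0.2056]
orientation: [-3.141, 0.009, 3.066]
contact_force: [0.3, 0.3, -1.9]
grip_width: 0.0115
grasp_force: 31.6
w yellow_cover_grip [([265.1, 8.5], 0.81), ([316.0, 264.9], 0.74)]
w slot [([612.0, 148.7], 0.67)]
s yellow_cover_grip [([321.5, 338.4], 0.94), ([310.8, 144.8], 0.91), ([384.6, 233.5], 0.81)]
s slot [([226.0, 293.0], 0.81)]
t yellow_cover_grip [([348.4, 156.5], 0.94), ([366.3, 261.4], 0.77), ([223.7, 277.0], 0.76)]
t slot [([201.2, 179.3], 0.94)]
```

View pics/w3.png

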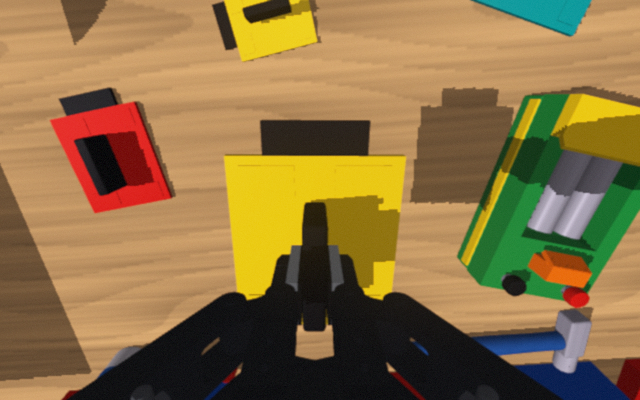

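Cover held level and straight, lip forward (265–370, 120–155), energiser at right. Next I go towards the energiser, turned to match it, and look again.

```bash
python3 -m jog '[{"dx":0.12,"dy":0.29,"dz":0,"turn":0.11,"claw":-1},{"dx":0.12,"dy":0.29,"dz":0,"turn":0.11,"claw":-1},{"dx":0.12,"dy":0.29,"dz":0,"turn":0.11,"claw":-1},{"dx":0.12,"dy":0.29,"dz":0,"turn":0.11,"claw":-1},{"dx":0.12,"dy":0.29,"dz":0,"turn":0.11,"claw":-1}]'; python3 - <<'E'
from h import *
w=capture("wrist");s=capture("side");t=capture("top")
cv2.imwrite("pics/w4.png",w["color"][:,:,::-1])
q={}
for n,c in(("w",w),("s",s),("t",t)):
    d=spotter.place_of("slot",c);print(n,[(np.round(q["point"],1).tolist(),round(q["conf"],2)) for q in d])
    if d:q[n]=(c,d[0]["point"])
    d=spotter.look_for("latch",c);print(n,"latch",[np.round(x["rect"]).tolist() for x in d])
import itertools
for k in itertools.combinations(q,2): print(k,tri([q[a][0] for a in k],[q[a][1] for a in k]))
for a in q: print(a,onz(*q[a],.06))
import pickle;pickle.dump((w,s,t,r.get_state()),open("w4.pkl","wb"))
print(r.get_state()["tcp_pos"],r.get_state()["orientation"])
E
```

```text
time_s: 5.65
tcp_pos: [0.4586, 0.057, 0.2011]
orientation: [3.141, -0.001, 2.899]
contact_force: [0.0, -0.8, -0.9]
grip_width: 0.0115
grasp_force: 31.5
w [([447.7, 196.8], 0.92)]
w latch [[413.0, 292.0, 456.0, 328.0]]
s [([223.0, 290.0], 0.72)]
s latch [[175.0, 231.0, 202.0, 258.0]]
t []
t latch []
('w', 's') [0.49113796 0.17614386 0.07141845]
w [0.49398017 0.17989829 0.06      ]
s [0.49975994 0.17302061 0.06      ]
[0.45937052 0.05394272 0.20121334] [-3.14148602e+00  2.35043230e-05  2.89225592e+00]
```

View pics/w4.png

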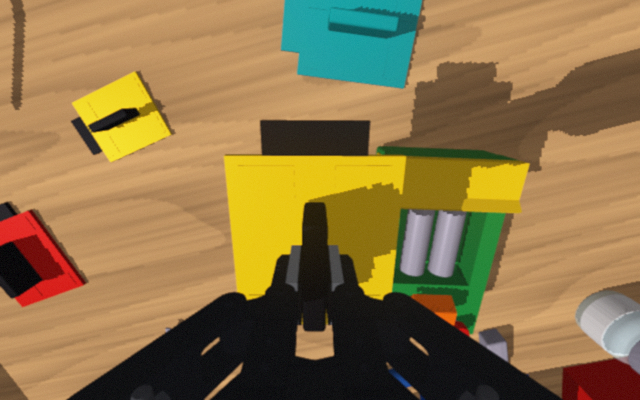

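```bash
python3 - <<'E'
from h import *
import pickle
w,s,t,st=pickle.load(open("w4.pkl","rb"))
h=cv2.cvtColor(w["color"],cv2.COLOR_RGB2HSV)
m=cv2.inRange(h,(20,130,90),(36,255,255))
# hood upper(back) edge & lower edge cols 412..515
cols=np.arange(412,516,4)
top=[];bot=[]
for c in cols:
    rr=np.where(m[140:230,c])[0]+140; top.append(rr.min());bot.append(rr.max())
print(top,bot)
for nm,v in(("top",top),("bot",bot)):
    k=np.polyfit(cols,v,1)
    for z in(.067,.08):
        a=onz(w,[cols[0],np.polyval(k,cols[0])],z);b=onz(w,[cols[-1],np.polyval(k,cols[-1])],z);d=b-a
        print(nm,k,z,a,b,"yaw",np.arctan2(-d[0],d[1]))
c=cv2.resize(w["color"][130:340,370:550],None,fx=3,fy=2.8,interpolation=cv2.INTER_CUBIC)
cv2.imwrite("pics/w4c.png",c[:,:,::-1])
E
```

```text
[np.int64(156), np.int64(157), np.int64(157), np.int64(157), np.int64(157), np.int64(157), np.int64(157), np.int64(158), np.int64(158), np.int64(158), np.int64(158), np.int64(158), np.int64(158), np.int64(159), np.int64(159), np.int64(159), np.int64(159), np.int64(159), np.int64(159), np.int64(160), np.int64(160), np.int64(160), np.int64(160), np.int64(155), np.int64(160), np.int64(161)] [np.int64(208), np.int64(208), np.int64(209), np.int64(209), np.int64(209), np.int64(209), np.int64(209), np.int64(209), np.int64(210), np.int64(210), np.int64(210), np.int64(210), np.int64(210), np.int64(211), np.int64(211), np.int64(211), np.int64(211), np.int64(211), np.int64(212), np.int64(211), np.int64(211), np.int64(212), np.int64(212), np.int64(212), np.int64(213), np.int64(213)]
top [3.24786325e-02 1.43302564e+02] 0.067 [0.44522221 0.14984546 0.067     ] [0.46964779 0.23661049 0.067     ] yaw -0.27441225656673407
top [3.24786325e-02 1.43302564e+02] 0.08 [0.44180265 0.14620514 0.08      ] [0.46501354 0.2286553  0.08      ] yaw -0.2744122565667343
bot [4.48717949e-02 1.89692308e+02] 0.067 [0.49424933 0.14322573 0.067     ] [0.52165606 0.23522069 0.067     ] yaw -0.28954342928681553
bot [4.48717949e-02 1.89692308e+02] 0.08 [0.48839163 0.13991462 0.08      ] [0.51443541 0.22733462 0.08      ] yaw -0.28954342928681626
```

View pics/w4c.png

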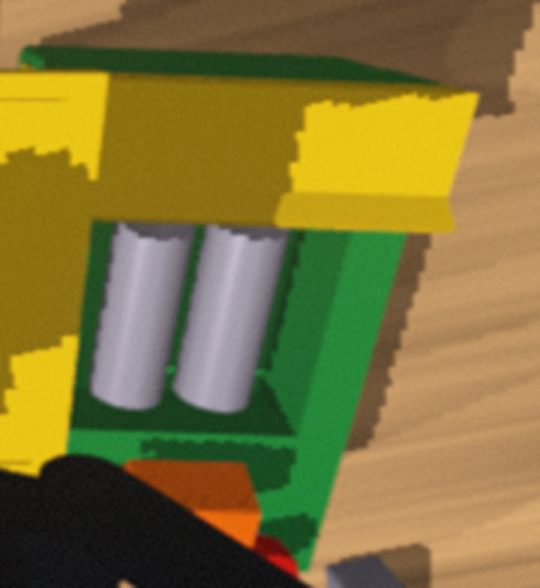

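```bash
python3 - <<'E'
from h import *
import pickle
from scipy.spatial.transform import Rotation as R
w,s,t,st=pickle.load(open("w4.pkl","rb"))
Rt=R.from_euler("xyz",st["orientation"]).as_matrix()
z=st["tcp_pos"][2]-.0286
for p in([225,155],[405,155],[261,121],[370,121]): print(p,np.round(Rt.T@(onz(w,p,z)-st["tcp_pos"]),4))
psi=-.268;u=np.array([np.cos(psi),np.sin(psi)]);S=np.array([.492,.1775])
print("tool u now",-Rt[:2,0])
for x in(-.055,.085,.06): print(x,S+u*x,toolshift([*(S+u*x),.20]))
E
```

```text
[225, 155] [ 0.0572 -0.0456  0.0286]
[405, 155] [0.0579 0.0501 0.0286]
[261, 121] [ 0.0748 -0.0256  0.0286]
[370, 121] [0.0752 0.0303 0.0286]
tool u now [ 0.9690763  -0.24676125]
-0.055 [0.43896337 0.19206418] [0.1077183  0.25762935 0.00239667]
0.085 [0.57396571 0.15499171] [-0.17223294  0.25240394  0.00240381]
0.06 [0.54985815 0.1616118 ] [-0.12224165  0.25333705  0.00240253]
```

```bash
python3 -m jog '[{"dx":0.154,"dy":0.254,"dz":0,"turn":0.015,"claw":-1},{"dx":0.154,"dy":0.254,"dz":0,"turn":0.015,"claw":-1},{"dx":0.154,"dy":0.254,"dz":0,"turn":0.015,"claw":-1},{"dx":0.154,"dy":0.254,"dz":0,"turn":0.015,"claw":-1},{"dx":0.154,"dy":0.254,"dz":0.06,"turn":0.015,"claw":-1},{"dx":0.154,"dy":0.254,"dz":0.12,"turn":0.015,"claw":-1},{"dx":0.154,"dy":0.254,"dz":0.12,"turn":0.015,"claw":-1}]'; python3 -m jog '[{"dx":0,"dy":0,"dz":0.01,"turn":0,"claw":-1},{"dx":0,"dy":0,"dz":0.02,"turn":0,"claw":-1},{"dx":0,"dy":0,"dz":0.02,"turn":0,"claw":-1}]'
```

```text
time_s: 6.8
tcp_pos: [0.414, 0.1956, 0.1389]
orientation: [-3.137, -0.004, 2.871]
contact_force: [-0.7, -0.4, -0.8]
grip_width: 0.0112
grasp_force: 31.5
time_s: 7.1
tcp_pos: [0.4161, 0.1968, 0.1317]
orientation: [3.141, 0.001, 2.87]
contact_force: [-0.4, -0.7, -1.1]
grip_width: 0.0114
grasp_force: 31.5
```

```bash
python3 -m jog '[{"dx":0,"dy":0,"dz":0.01,"turn":0,"claw":-1},{"dx":0,"dy":0,"dz":0.01,"turn":0,"claw":-1}]' | sed -n '2p;4p'; python3 -m jog '[{"dx":0,"dy":0,"dz":0.01,"turn":0,"claw":-1},{"dx":0,"dy":0,"dz":0.01,"turn":0,"claw":-1}]'| sed -n '2p;4p'; python3 -m jog '[{"dx":0,"dy":0,"dz":0.01,"turn":0,"claw":-1},{"dx":0,"dy":0,"dz":0.01,"turn":0,"claw":-1}]'| sed -n '2p;4p'
```

```text
tcp_pos: [0.4158, 0.1968, 0.1263]
contact_force: [-0.3, 0.3, -1.4]
tcp_pos: [0.4155, 0.1967, 0.1209]
contact_force: [-0.4, -0.6, -1.3]
tcp_pos: [0.4154, 0.1967, 0.1158]
contact_force: [-0.5, -0.5, -0.8]
```

```bash
python3 -m jog '[{"dx":0,"dy":0,"dz":0.01,"turn":0,"claw":-1},{"dx":0,"dy":0,"dz":0.01,"turn":0,"claw":-1}]' | sed -n '2p;4p'; python3 -m jog '[{"dx":0,"dy":0,"dz":0.01,"turn":0,"claw":-1},{"dx":0,"dy":0,"dz":0.01,"turn":0,"claw":-1}]'| sed -n '2p;4p'; python3 - <<'E'
from h import *
w=capture("wrist");s=capture("side");cv2.imwrite("pics/w5.png",np.hstack([cv2.resize(w["color"],None,fx=.62,fy=.62),s["color"][150:398,120:500]])[:,:,::-1])
E
```

```text
tcp_pos: [0.4154, 0.1967, 0.1108]
contact_force: [0.5, -0.0, -0.7]
tcp_pos: [0.4157, 0.1969, 0.1061]
contact_force: [-0.5, -0.4, -0.9]
```

View pics/w5.png

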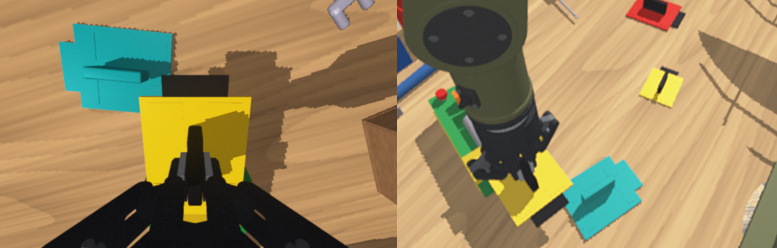

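```bash
for i in 1; do python3 -m jog '[{"dx":0,"dy":0,"dz":0.006,"turn":0,"claw":-1},{"dx":0,"dy":0,"dz":0.006,"turn":0,"claw":-1}]' | sed -n '2p;4p'; python3 -m jog '[{"dx":0,"dy":0,"dz":0.006,"turn":0,"claw":-1},{"dx":0,"dy":0,"dz":0.006,"turn":0,"claw":-1}]'| sed -n '2p;4p';python3 -m jog '[{"dx":0,"dy":0,"dz":0.006,"turn":0,"claw":-1},{"dx":0,"dy":0,"dz":0.006,"turn":0,"claw":-1}]'| sed -n '2p;4p'; done; python3 - <<'E'
from h import *
w=capture("wrist")
h=cv2.cvtColor(w["color"],cv2.COLOR_RGB2HSV)
m=cv2.inRange(h,(20,130,90),(36,255,255))
for c in(240,260,340,380): print(c,np.where(m[100:300,c])[0][[0,-1]]+100)
g=np.where(m[165])[0];print(g.min(),g.max())
E
```

```text
tcp_pos: [0.4146, 0.1971, 0.1035]
contact_force: [-2.7, 2.1, 4.8]
tcp_pos: [0.4135, 0.1974, 0.1006]
contact_force: [-5.3, 1.5, 7.4]
tcp_pos: [0.4125, 0.1976, 0.0975]
contact_force: [-8.7, 3.8, 9.1]
240 [162 293]
260 [162 296]
340 [161 253]
380 [161 299]
229 400
```

```bash
python3 -m jog '[{"dx":0,"dy":0,"dz":0.006,"turn":0,"claw":-1},{"dx":0,"dy":0,"dz":0.006,"turn":0,"claw":-1}]' | sed -n '2p;4p'; python3 -m jog '[{"dx":0,"dy":0,"dz":0.006,"turn":0,"claw":-1},{"dx":0,"dy":0,"dz":0.006,"turn":0,"claw":-1}]'| sed -n '2p;4p';python3 -m jog '[{"dx":0,"dy":0,"dz":0.006,"turn":0,"claw":-1},{"dx":0,"dy":0,"dz":0.006,"turn":0,"claw":-1}]'| sed -n '2p;4p'; python3 - <<'E'
from h import *
w=capture("wrist")
h=cv2.cvtColor(w["color"],cv2.COLOR_RGB2HSV)
m=cv2.inRange(h,(20,130,90),(36,255,255))
for c in(240,260,340,380): print(c,np.where(m[100:300,c])[0][[0,-1]]+100)
g=np.where(m[180])[0];print(g.min(),g.max())
E
```

```text
tcp_pos: [0.412, 0.1977, 0.0946]
contact_force: [-9.4, 3.5, 9.8]
tcp_pos: [0.4114, 0.1979, 0.0915]
contact_force: [-10.8, 3.9, 9.8]
tcp_pos: [0.411, 0.198, 0.0884]
contact_force: [-11.3, 4.6, 10.4]
240 [168 293]
260 [168 296]
340 [167 254]
380 [167 299]
233 396
```

```bash
cat >> h.py <<'E'
from scipy.spatial.transform import Rotation as RR
def tilt(row,w=None,s=None):
    from scipy.optimize import brentq
    w=w or capture("wrist");s=s or r.get_state();Rt=RR.from_euler("xyz",s["orientation"]).as_matrix()
    def f(a):
        X=np.array([.0575*np.cos(a)-.0286*np.sin(a),0,.0286*np.cos(a)+.0575*np.sin(a)])
        return proj(w,s["tcp_pos"]+Rt@X)[1]-row
    return np.degrees([brentq(f,-.3,.6)])[0],f(0)+row
E
python3 -c "
from h import *
print(tilt(167.5))"
```

```text
(np.float64(18.53823139163681), np.float64(152.20724531523373))
```

```bash
python3 -m jog '[{"dx":0,"dy":0,"dz":-0.1,"turn":0,"claw":-1},{"dx":0,"dy":0,"dz":-0.14,"turn":0,"claw":-1},{"dx":0,"dy":0,"dz":-0.14,"turn":0,"claw":-1},{"dx":0,"dy":0,"dz":-0.14,"turn":0,"claw":-1}]'; python3 - <<'E'
from h import *
w=capture("wrist");s=r.get_state()
h=cv2.cvtColor(w["color"],cv2.COLOR_RGB2HSV)
m=cv2.inRange(h,(20,130,90),(36,255,255))
a=[np.where(m[100:300,c])[0][0]+100 for c in(250,270,350,370)];print(a,tilt(np.mean(a[:2]),w,s))
g=np.where(m[180])[0];print(g.min(),g.max())
psi=-.268;u=np.array([np.cos(psi),np.sin(psi)]);v=np.array([-u[1],u[0]]);S=np.array([.492,.1775])
print(toolshift([*(S+u*.088-v*.0023),.150],s),s["orientation"][2]-np.pi,s["tcp_pos"])
E
```

```text
time_s: 9.95
tcp_pos: [0.4158, 0.1966, 0.1583]
orientation: [3.141, 0.0, 2.87]
contact_force: [0.5, -0.6, -0.8]
grip_width: 0.0112
grasp_force: 36.0
[np.int64(168), np.int64(167), np.int64(167), np.int64(167)] (np.float64(19.416124103984924), np.float64(151.2742382382401))
0 396
[-0.3338793   0.00069035  0.01529358] -0.27148119656777636 [0.41533715 0.19641714 0.1577409 ]
```

```bash
python3 -m jog '[{"dx":-0.1,"dy":0,"dz":0,"turn":0,"claw":-1},{"dx":-0.2,"dy":0,"dz":0,"turn":0,"claw":-1},{"dx":-0.3,"dy":0,"dz":0,"turn":0,"claw":-1},{"dx":-0.335,"dy":0,"dz":0.02,"turn":0,"claw":-1},{"dx":-0.335,"dy":0,"dz":0.02,"turn":0,"claw":-1},{"dx":-0.335,"dy":0,"dz":0.02,"turn":0,"claw":-1}]'; python3 - <<'E'
from h import *
w=capture("wrist");s=r.get_state();sd=capture("side")
d=spotter.place_of("slot",w);print([(np.round(q["point"],1).tolist(),round(q["conf"],2)) for q in d])
for q in d[:1]: print(onz(w,q["point"],.06),toolshift(onz(w,q["point"],.06),s)*500)
psi=-.268;u=np.array([np.cos(psi),np.sin(psi)]);v=np.array([-u[1],u[0]]);S=np.array([.492,.1775])
D=s["tcp_pos"][:2]-S;print("slot frame tcp",D@u,D@v,s["tcp_pos"])
cv2.imwrite("pics/w6.png",np.hstack([w["color"][60:330,110:530],cv2.resize(sd["color"][180:370,130:340],(300,270))])[:,:,::-1])
E
```

```text
time_s: 10.6
tcp_pos: [0.5752, 0.1518, 0.1465]
orientation: [-3.14, -0.004, 2.871]
contact_force: [0.2, 0.7, -1.4]
grip_width: 0.0112
grasp_force: 35.9
[([322.6, 94.0], 0.71)]
[0.49206058 0.17998504 0.06      ] [86.80368917  4.53269197 87.42067976]
slot frame tcp 0.08650420525870045 -0.0021382013962563604 [0.57485001 0.15253152 0.14712069]
```

View pics/w6.png

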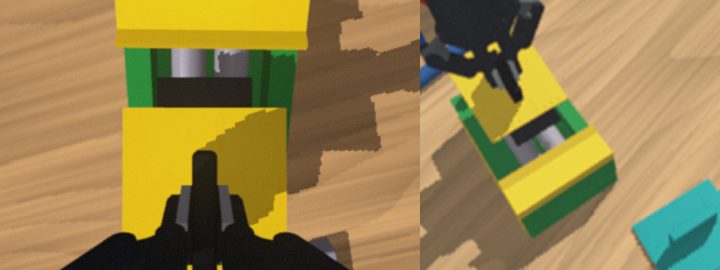

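Aligned with the bay: lip centre (204,92) against hood centre (211,40) in the crop, tilted about 15°. Descending to the slot mouth.

```bash
python3 -m jog '[{"dx":0.01,"dy":0.004,"dz":0.034,"turn":0,"claw":-1},{"dx":0.02,"dy":0.004,"dz":0.068,"turn":0,"claw":-1},{"dx":0.02,"dy":0.004,"dz":0.068,"turn":0,"claw":-1},{"dx":0.02,"dy":0.004,"dz":0.068,"turn":0,"claw":-1}]'|sed -n '2p;4p'; python3 -m jog '[{"dx":0.008,"dy":0,"dz":0,"turn":0,"claw":-1},{"dx":0.016,"dy":0,"dz":0.002,"turn":0,"claw":-1},{"dx":0.024,"dy":0,"dz":0.003,"turn":0,"claw":-1},{"dx":0.024,"dy":0,"dz":0.003,"turn":0,"claw":-1}]'|sed -n '2p;4p'; python3 - <<'E'
from h import *
s=r.get_state();psi=-.268;u=np.array([np.cos(psi),np.sin(psi)]);v=np.array([-u[1],u[0]]);S=np.array([.492,.1775])
D=s["tcp_pos"][:2]-S;print("slot frame tcp",D@u,D@v,s["tcp_pos"])
E
```

```text
tcp_pos: [0.5675, 0.1571, 0.1147]
contact_force: [0.3, -1.2, -0.7]
tcp_pos: [0.5556, 0.1601, 0.113]
contact_force: [0.2, 0.3, -0.8]
slot frame tcp 0.06592464761943728 6.691015879681933e-05 [0.55558902 0.16010745 0.11302212]
```

```bash
python3 -m jog '[{"dx":0.008,"dy":0,"dz":0.003,"turn":0,"claw":-1},{"dx":0.014,"dy":0,"dz":0.006,"turn":0,"claw":-1},{"dx":0.014,"dy":0,"dz":0.006,"turn":0,"claw":-1}]'|sed -n '2p;4p'; python3 -m jog '[{"dx":0.006,"dy":0,"dz":0.002,"turn":0,"claw":-1},{"dx":0.01,"dy":0,"dz":0.003,"turn":0,"claw":-1},{"dx":0.01,"dy":0,"dz":0.003,"turn":0,"claw":-1}]'|sed -n '2p;4p'; python3 - <<'E'
from h import *
s=r.get_state();psi=-.268;u=np.array([np.cos(psi),np.sin(psi)]);v=np.array([-u[1],u[0]]);S=np.array([.492,.1775])
D=s["tcp_pos"][:2]-S;print("slot frame tcp",D@u,D@v,s["tcp_pos"])
w=capture("wrist");sd=capture("side")
cv2.imwrite("pics/w7.png",np.hstack([w["color"][60:330,110:530],cv2.resize(sd["color"][180:370,130:340],(300,270))])[:,:,::-1])
E
```

```text
tcp_pos: [0.5488, 0.1618, 0.1095]
contact_force: [-0.3, 0.0, -1.4]
tcp_pos: [0.5446, 0.1631, 0.1084]
contact_force: [0.2, 0.4, -0.3]
slot frame tcp 0.05457373011045853 7.776097312580874e-05 [0.54464617 0.16312368 0.10835267]
```

View pics/w7.png

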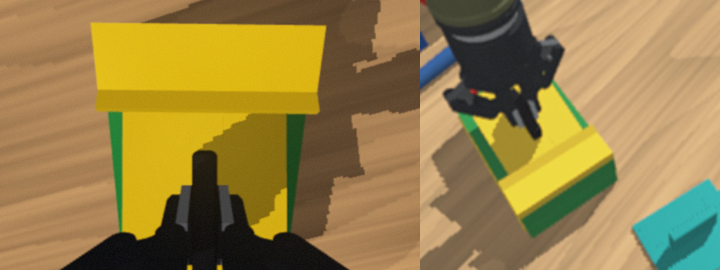

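Both crops show the lip under the hood and the shoulders parallel to it. Now push it home and pivot down.

```bash
python3 -m jog '[{"dx":0.006,"dy":0,"dz":0.001,"turn":0,"claw":-1},{"dx":0.011,"dy":0,"dz":0.002,"turn":0,"claw":-1},{"dx":0.011,"dy":0,"dz":0.002,"turn":0,"claw":-1}]'|sed -n '2p;4p'; python3 - <<'E'
from h import *
s=r.get_state();psi=-.268;u=np.array([np.cos(psi),np.sin(psi)]);v=np.array([-u[1],u[0]]);S=np.array([.492,.1775])
D=s["tcp_pos"][:2]-S;print("slot frame tcp",D@u,D@v,s["tcp_pos"],s["contact_force"][:2]@u)
E
```

```text
tcp_pos: [0.5408, 0.1646, 0.1081]
contact_force: [3.1, -0.6, 5.2]
slot frame tcp 0.05041728975029605 0.0005177598873905512 [0.54075462 0.16464861 0.1080864 ] 3.1373029497873257
```

```bash
python3 -m jog '[{"dx":-0.004,"dy":0,"dz":0.004,"turn":0,"claw":-1},{"dx":-0.007,"dy":0,"dz":0.01,"turn":0,"claw":-1},{"dx":-0.007,"dy":0,"dz":0.01,"turn":0,"claw":-1}]'|sed -n '2p;4p'; python3 -m jog '[{"dx":-0.004,"dy":0,"dz":0.005,"turn":0,"claw":-1},{"dx":-0.007,"dy":0,"dz":0.01,"turn":0,"claw":-1},{"dx":-0.007,"dy":0,"dz":0.01,"turn":0,"claw":-1}]'|sed -n '2p;4p';  python3 - <<'E'
from h import *
s=r.get_state();psi=-.268;u=np.array([np.cos(psi),np.sin(psi)]);v=np.array([-u[1],u[0]]);S=np.array([.492,.1775])
D=s["tcp_pos"][:2]-S;print("slot frame tcp",D@u,D@v,s["tcp_pos"],s["contact_force"][:2]@u)
w=capture("wrist");h=cv2.cvtColor(w["color"],cv2.COLOR_RGB2HSV)
print(w["color"][160:200:3,330].tolist())
E
```

```text
tcp_pos: [0.5448, 0.1635, 0.1034]
contact_force: [3.7, -1.9, 8.9]
tcp_pos: [0.548, 0.1627, 0.0989]
contact_force: [2.2, -1.9, 12.6]
slot frame tcp 0.05792193535833608 0.0005087158608281118 [0.54798897 0.16265263 0.09885125] 2.6255914186439977
[[182, 145, 8], [183, 145, 12], [183, 146, 14], [189, 152, 16], [220, 183, 23], [220, 182, 21], [218, 181, 17], [218, 183, 21], [220, 183, 27], [218, 182, 19], [219, 182, 22], [157, 126, 15], [137, 109, 17], [134, 105, 12]]
```

```bash
python3 -m jog '[{"dx":-0.002,"dy":0,"dz":0.006,"turn":0,"claw":-1},{"dx":-0.004,"dy":0,"dz":0.01,"turn":0,"claw":-1},{"dx":-0.004,"dy":0,"dz":0.01,"turn":0,"claw":-1}]'|sed -n '2p;4p'; python3 -m jog '[{"dx":0,"dy":0,"dz":0.005,"turn":0,"claw":-1},{"dx":0,"dy":0,"dz":0.008,"turn":0,"claw":-1},{"dx":0,"dy":0,"dz":0.008,"turn":0,"claw":-1}]'|sed -n '2p;4p';  python3 - <<'E'
from h import *
s=r.get_state();psi=-.268;u=np.array([np.cos(psi),np.sin(psi)]);v=np.array([-u[1],u[0]]);S=np.array([.492,.1775])
D=s["tcp_pos"][:2]-S;print("slot frame tcp",D@u,D@v,s["tcp_pos"],s["contact_force"][:2]@u)
E
```

```text
tcp_pos: [0.5506, 0.162, 0.0944]
contact_force: [2.2, -1.5, 15.7]
tcp_pos: [0.5491, 0.1624, 0.0892]
contact_force: [1.8, -0.4, 7.7]
slot frame tcp 0.05904133591934231 0.0005477809725394529 [0.54907876 0.16239388 0.08919658] 1.805658426336313
```

```bash
python3 -m jog '[{"dx":0,"dy":0,"dz":0.004,"turn":0,"claw":-1},{"dx":0,"dy":0,"dz":0.008,"turn":0,"claw":-1},{"dx":0,"dy":0,"dz":0.008,"turn":0,"claw":-1}]'|sed -n '2p;4p';  python3 - <<'E'
from h import *
w=capture("wrist");sd=capture("side");t=capture("top")
for n,c in(("w",w),("s",sd),("t",t)):
    print(n,[(np.round(q["point"],1).tolist(),round(q["conf"],2)) for q in spotter.place_of("yellow_cover_grip",c)],[np.round(x["rect"]).tolist() for x in spotter.look_for("latch",c)])
S=np.array([.492,.1775]);u=np.array([np.cos(-.268),np.sin(-.268)])
g=np.r_[S+u*.055,.082];l=np.r_[S+u*.110,.077]
for n,c in(("w",w),("s",sd),("t",t)): print(n,proj(c,g),proj(c,l))
E
```

```text
tcp_pos: [0.5496, 0.1622, 0.0881]
contact_force: [-3.7, -3.5, 31.8]
w [([313.6, 267.4], 0.97)] [[298.0, 321.0, 333.0, 361.0]]
s [([385.2, 234.1], 0.88), ([320.2, 343.5], 0.74), ([225.6, 295.8], 0.68), ([201.6, 266.0], 0.58)] []
t [([203.8, 152.1], 0.97), ([364.6, 261.3], 0.8), ([225.5, 275.4], 0.76)] [[202.0, 108.0, 225.0, 124.0]]
w [314.26577423 261.86311095] [314.55683093 338.37063257]
s [205.64853885 265.29968754] [191.58685682 246.234001  ]
t [204.07201403 150.72195712] [213.20996577 122.36921331]
```

Bottomed hard after a force drop, which suggests the latch snapped. Relieve the load, release and rise.

```bash
python3 -m jog '[{"dx":0,"dy":0,"dz":-0.008,"turn":0,"claw":-1},{"dx":0,"dy":0,"dz":-0.008,"turn":0,"claw":0},{"dx":0,"dy":0,"dz":-0.008,"turn":0,"claw":0},{"dx":0,"dy":0,"dz":-0.008,"turn":0,"claw":0},{"dx":0,"dy":0,"dz":-0.05,"turn":0,"claw":0},{"dx":0,"dy":0,"dz":-0.12,"turn":0,"claw":0},{"dx":0,"dy":0,"dz":-0.2,"turn":0,"claw":0},{"dx":0.15,"dy":0,"dz":-0.24,"turn":0,"claw":0},{"dx":0.15,"dy":0,"dz":-0.24,"turn":0,"claw":0},{"dx":0.15,"dy":0,"dz":-0.24,"turn":0,"claw":0}]';  python3 - <<'E'
from h import *
w=capture("wrist");sd=capture("side");t=capture("top")
ps=[]
for n,c in(("w",w),("s",sd),("t",t)):
    p=spotter.place_of("yellow_cover_grip",c)
    print(n,[(np.round(q["point"],1).tolist(),round(q["conf"],2)) for q in p],[np.round(x["rect"]).tolist() for x in spotter.look_for("latch",c)])
S=np.array([.492,.1775]);u=np.array([np.cos(-.268),np.sin(-.268)]);v=np.array([-u[1],u[0]])
for n,c in(("w",w),("s",sd),("t",t)):
    print(n,[np.round(proj(c,np.r_[S+u*a,z]),1).tolist() for a,z in((.055,.082),(.110,.077))])
    # orange pixels & plate rear corners in the wrist view
h=cv2.cvtColor(w["color"],cv2.COLOR_RGB2HSV)
o=np.argwhere(cv2.inRange(h,(5,170,90),(17,255,255)));print("orange rows/cols",o.min(0),o.max(0)) if len(o) else print("none")
m=cv2.inRange(h,(20,130,90),(36,255,255))
pc=proj(w,np.r_[S+u*.055,.065])
for y in(-.035,.035):
    col=int(proj(w,np.r_[S+u*.08+v*y,.065])[0]);rr=np.where(m[:,col])[0]
    runs=np.split(rr,np.where(np.diff(rr)>1)[0]+1);print(col,[(a[0],a[-1]) for a in runs if len(a)>2],"exp rear row",[proj(w,np.r_[S+u*.110+v*y,zz])[1].round(1) for zz in(.065,.08)])
E
```

```text
time_s: 15.55
tcp_pos: [0.472, 0.1837, 0.205]
orientation: [-3.141, -0.003, 2.876]
contact_force: [0.8, 0.6, 0.1]
grip_width: 0.0428
grasp_force: 0.0
w [([316.3, 274.0], 0.95), ([0.3, 144.2], 0.79), ([219.3, 51.8], 0.66)] [[294.0, 303.0, 333.0, 340.0]]
s [([321.5, 340.0], 0.87), ([203.8, 264.3], 0.78), ([383.6, 234.9], 0.78)] []
t [([226.5, 274.8], 0.94), ([202.5, 149.8], 0.88), ([364.5, 259.4], 0.88)] [[205.0, 107.0, 225.0, 126.0]]
w [[314.0, 271.6], [313.9, 314.1]]
s [[205.6, 265.3], [191.6, 246.2]]
t [[204.1, 150.7], [213.2, 122.4]]
orange rows/cols [306 294] [394 639]
281 [(np.int64(175), np.int64(307))] exp rear row [np.float64(306.5), np.float64(316.0)]
346 [(np.int64(176), np.int64(306))] exp rear row [np.float64(306.6), np.float64(316.2)]
```

```bash
python3 - <<'E'
from h import *
w=capture("wrist");sd=capture("side");t=capture("top")
print("grip",tri([w,sd,t],[[316,274],[203.8,264.3],[202.5,149.8]]))
S=np.array([.492,.1775]);u=np.array([np.cos(-.268),np.sin(-.268)]);v=np.array([-u[1],u[0]])
h=cv2.cvtColor(w["color"],cv2.COLOR_RGB2HSV);m=cv2.inRange(h,(4,170,60),(18,255,255))
for c in(300,308,314,320,326):
    rr=np.where(m[290:350,c])[0]+290;print(c,rr.min() if len(rr) else None,rr.max() if len(rr) else None)
for q in(0,.006,.012): print(q,[proj(w,np.r_[S+u*(a+q),.06+z])[1].round(1) for a,z in((.106,.009),(.114,.026))])
E
```

```text
grip [0.54580822 0.16413761 0.08890115]
300 303 333
308 303 333
314 305 333
320 303 333
326 303 333
0 [np.float64(302.6), np.float64(319.9)]
0.006 [np.float64(307.2), np.float64(324.7)]
0.012 [np.float64(311.8), np.float64(329.3)]
```

The latch tip is at row 303, as predicted for rest, so it overlaps the plate's rear edge at row 306. The plate lies flat.

```bash
python3 -c "
from workcell import sign_off
print(sign_off())"
```

```text
the job is handed in; nothing more can be done
None
```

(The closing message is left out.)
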